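# Reassemble a coffee grinder and hold its twist lid on pulse

## Task

Put the washed coffee grinder back together for a test pulse: stand the steel grinding bowl, mouth up, fully home in the motor base and let go of it, then lower the lid onto the base with its two lugs in the two slots at the black marks. Turn the lid clockwise (seen from above) against its spring, halfway to the lock, so that its pointer lines stand at the green pulse marks, never as far as the click at the red lock marks, and finish while still gripping the lid and holding it there. Leave the other things on the table where they are.

Things in the scene. Friction and masses are not known exactly. Their poses are not given: they have to be found in the camera images.
- grinder: Motor base of a coffee grinder, fixed, upright: black body, aluminium collar on top, 104 mm diameter, 118 mm high. Origin: centre of its underside, z up. Its x axis points to the black open mark and the entry slot there. All marks and slots are doubled at 180 deg. Green pulse marks lie 36 deg, red lock marks 72 deg clockwise from the black ones; the lock's spring catch is felt from about 57 deg.
- pocket (a point): Centre of the floor of the round pocket for the bowl, on the base's axis, 78 mm above the underside (40 mm below the collar's top). Pocket 66 mm diameter. The axes are the grinder's.
- ledge (a point): Point on the base's axis at the height of the ledge on which the lid's rim rests: 104 mm above the underside, 14 mm below the collar's top; bore above it 79 mm diameter. The axes are the grinder's.
- open_mark (a point): One black open mark, on the collar's top face, 118 mm above the underside, 50 mm from the axis; x points outward along the slot, z up. Each slot is a notch in the 5 mm thick collar rim, out to 97 mm diameter, open about 16 deg to either side. Below the rim the lugs can turn clockwise only (negative about z).
- pulse_mark (a point): One green pulse mark on the collar's top face, 47 mm from the axis, 118 mm above the underside. x points outward from the axis, z up: the lid is at pulse when its x axis lies along this x axis, either way round.
- bowl: Loose steel bowl with a small blade inside, 62 mm outside diameter, 64 mm high, wall 3 mm, about 0.15 kg, standing mouth up. Origin: centre of its underside, z towards the mouth. Home in the pocket, its mouth stands 24 mm above the collar, so it is carried by the top 20 mm of its outside and let go there. Any yaw will do.
- lid: Loose smoked lid, 0.12 kg, rim down. Origin: centre of the rim's underside, z up. Skirt 75 mm outside, 69 mm inside diameter; top face 46 mm above the rim. Two lugs at +x and -x: 16 mm wide, 5 mm thick, out to 86 mm diameter, 1 to 6 mm above the rim. They drop in when within 4 deg of the slots; if they miss, the lid stays 13 mm high. Same turned half round.
- lid_grip (a point): Centre of the lid's black bar grip, 58 mm above the rim's underside: 60 mm long along the lid's x axis (white pointer line along it), 14 mm wide along y, 24 mm high (46 to 70 mm above the rim). The axes are the lid's.
- switch (a joint): Sprung pulse switch ring hidden in the base, turned by the lid's lugs. 0 rad at rest, grows clockwise. The lugs meet it 12 deg after the open marks, so it reads lid angle minus 12 deg: 0.42 rad at pulse. It resists with 0.1 N m at first, 0.15 N m at pulse, and turns the lid back if let go.
- cup: White tall cup, 74 mm diameter, 105 mm high, standing on the coasters. Origin: centre of its underside. Leave alone.
- coasters: Two stacked white six-sided coasters, 108 mm across, 12 mm high together, under the cup. Leave alone.
- candle: White candle jar with a wooden lid, 78 mm diameter, 84 mm high. Origin: centre of its underside. Leave alone.
- carafe: Clear glass bottle with a cork, 68 mm diameter, 205 mm high. Origin: centre of its underside. Leave alone.
- canister: White bean canister with a wooden lid, 94 mm diameter, 131 mm high. Origin: centre of its underside. Leave alone.
- spoon: Steel spoon, 150 mm long, lying flat. Leave alone.
Mind the look-alikes: they are no part of the job. What is shaped like the lid but turquoise is not meant.

How it is judged (in metres and radians):
On the way, in this order (a step that is already met when the one before it is completed fails the run):
1. the bowl stands mouth up, fully home in the base, and is let go (z of bowl in the frame of grinder between 0.075 and 0.082 m and horizontal distance between bowl and grinder below 0.005 m and angle between bowl's own z axis and vertical below 0.12 rad and contact force between the fingers and bowl below 0.1 N), for 0.2 s.
2. the lid is down on the base with its lugs below the collar rim (z of lid in the frame of grinder between 0.101 and 0.109 m and horizontal distance between lid and grinder below 0.005 m and angle between lid's own z axis and vertical below 0.12 rad), for 0.1 s.
At the end, for the whole second after the job is handed in: Bowl home in the base (4 mm in height, 5 mm off axis, upright); lid down in the bayonet (5 mm in height, 5 mm off axis, level), its pointer within 8.5 degrees of the green pulse marks, switch at 0.24 to 0.60 rad, lid still gripped with more than 2 N (all of step 2 and z of bowl in the frame of grinder between 0.075 and 0.082 m and horizontal distance between bowl and grinder below 0.005 m and angle between bowl's own z axis and vertical below 0.12 rad and angle between the x axis of lid and the x axis of pulse_mark, either way round below 0.15 rad and value of joint switch between 0.24 and 0.6 rad and contact force between the fingers and lid above 2 N); the arm keeps its last pose, push and grip.
It fails at once if the lid is turned on into the lock: more than 54 degrees clockwise from the open marks (switch above 0.73 rad) (value of joint switch above 0.73 rad).
It fails at once if another thing on the table is pushed more than 30 mm or knocked over (distance of any of cup, coasters, candle, carafe, canister, spoon from where it was at the start of the episode above 0.03 m or angle between any of cup, candle, carafe, canister's own z axis and vertical above 0.35 rad).
It also fails if it takes over 61 s, if anything falls off the work surface, if the arm or the gripper's body presses on something with over 40 N, if the wrist force passes 120 N, or if a joint passes its speed limit or range.

## Robot

A 6-joint arm with a two-finger parallel gripper is mounted at the origin on the work surface. World frame = base frame: x ahead of the robot, y to its left, z up, the work surface at z = 0. Lengths are in mm, angles in degrees, forces in N, time in s.
With the tool pointing down it reaches from about 275 to 775 mm from the base axis. Payload 14.6 kg.
Tool frame: the origin (TCP) lies on the centre line of the jaws, within the pads' length; the fingertips stand 25 mm ahead of it and the grasp point (between the pads) lies 6 mm ahead of it; z points along the fingers, y is the direction in which the jaws open and shut (so a half turn about z gives the same grasp; the last joint's range is limited). The gripper opens to 85 mm and grips with 20 to 120 N. Pads are 22 mm wide; open, the fingers measure 114 mm over their backs; the gripper's body (76 mm by 85 mm) begins 54 mm behind the grasp point. The pads swing forward as they close: fully open they stand 13 mm farther back than shut.
Start: joints at [57.45, 15.075, -2.767, 72.158, 0, 81.102], TCP at [210.622, 480.902, 256.278] pointing down, gripper open.
Joint ranges: [-151.79, 151.79], [-50.71, 97.33], [-67.44, 78.34], [-121.81, 120.89], [-77.56, 73.72], [-180, 180]. Speed limits (degrees/s): [108.29, 108.29, 147.25, 159.86, 180, 180].

## Interface

Orientations are given as a 3x3 rotation matrix whose columns are the frame's x, y, z axes.
In Python, from station import manip gives the robot as it stands.
- The arm moves only by the tool arm_command, never from a script. Its argument "deltas" is a list of rows, each a list of 5 numbers: the shift along the tool's x, y, z normalised to -1 to 1, where 1 is 1000 mm, then the turn about the tool's z normalised to -1 to 1, where 1 is pi rad, then the finger opening in mm, from 0 to 85.4. In form: [[tx, ty, tz, twist, grip], ...]. A call has 1 to 20 rows; each row is the pose to reach, as a shift and turn from the pose commanded when the call began, along the tool's axes at that moment, turning the shorter way round; what a row does not reach only later rows make up. A row lasts 1/12 s, in which the tool goes at most 41.7 mm and 7.16 degrees, less where a joint would pass 70% of its speed; a pose out of reach is approached as far as the arm can. A call with a number of a shift or a turn outside -1 to 1 is refused whole. A call with a gripper value outside its range is refused whole. The fingers move at their own pace and stop on an object; the grip force is fixed at half the most. Time passes only in rows, so rows that repeat a pose let the fingers close. It gives the time, the measured TCP pose, the force and the opening at its end, in the units of the state.
- manip.sense(): the state, without advancing time (a new reading comes with each control period).
- manip.grab_frame(name): name is "side" or "top"; returns (picture, depth): 400x640x3 uint8, red, green, blue; 400x640 float32, mm along the optical axis (not along the pixel's ray), 0 where there is no reading.
- manip.get_calibration(name): a dict with "camera_matrix" (3x3 intrinsics, pixels), "pose" (4x4, takes a point from camera to world coordinates). Camera axes: x right, y up, looking along -z (the intrinsics and any distortion apply to the point x, -y, -z); pixel columns grow to the right and rows downward; lengths in mm; the calibration is good to about 2 mm. A picture is of the moment at which its call begins. get_calibration takes no time and is no camera call.
- manip.finish_job(): hands the job in, once; it reports no verdict.
Trained networks look in the newest picture that a camera, given by its name, has taken for a name from the list of things; names that differ only in an ending like _2 or _b are one class to them, and where a whole thing is asked for, a point or a joint stands for the part that bears it (a point fixed in the world has none). Each returns a list of dicts, best first, with "conf" (0 to 1); they miss things now and then, are a little off and sometimes report something else, mostly with a low value. They report only what shows in the picture. A call takes as long as a camera call. They do not tell look-alikes from the thing itself.
- manip.search_frame(query, camera): "xy" ([column, row] in pixels, amid what is visible of it).
- manip.landmark_of(query, camera): "xy" ([column, row] in pixels: a listed point, or the origin of a listed thing).
The state is a dict: "clock": time; "joint_positions": joint angles; "dq": joint speeds; "joint_efforts": joint torques, N m; "eef_pos": TCP position; "eef_rot": TCP orientation; "ft_force": force on the tool from outside, world axes, zero at the start; "moment": the same for the moment, N m; "gripper_width": finger opening in mm.
Only numpy, scipy, OpenCV 4.12 (cv2) and the standard library are available. Lean on these libraries where they do the work, as an engineer would, in place of code of your own. Each camera call takes 0.05 s, during which the arm holds its last target. There are 200 camera calls.

## Working session

There is one attempt and no reset: what is moved stays moved. The work goes in short steps, Python scripts to look and compute and a tool call to move; the robot and the scene stay as the last step left them, time stands still between calls to the robot, and variables do not carry over. Pictures are saved under pics/ and viewed, about 8 in all and at most 12, crops included, and the job is handed in when it is done.

Besides the shell and the picture viewer there is one more tool, called after "Emit:" as name(argument=value, ...), one argument or row to a line, values as JSON. arm_command: Moves the arm, as the interface text tells. Its arguments: {"type":"object","properties":{"deltas":{"type":"array"}},"required":["deltas"]}

```bash
mkdir -p pics; cat > h.py <<'E'
import numpy as np, cv2
from station import manip
def ray(cam,uv):
    c=manip.get_calibration(cam);K=np.array(c["camera_matrix"]);T=np.array(c["pose"])
    d=c.get("distortion",None)
    p=np.linalg.inv(K)@np.array([uv[0],uv[1],1.0]); d=T[:3,:3]@np.array([p[0],-p[1],-1.0])
    return T[:3,3],d
def at_z(cam,uv,z):
    o,d=ray(cam,uv); return o+d*(z-o[2])/d[2]
def cloud(cam,depth):
    c=manip.get_calibration(cam);K=np.array(c["camera_matrix"]);T=np.array(c["pose"])
    v,u=np.mgrid[:depth.shape[0],:depth.shape[1]]
    x=(u-K[0,2])/K[0,0]*depth;y=(v-K[1,2])/K[1,1]*depth
    P=np.stack([x,-y,-depth],-1)@T[:3,:3].T+T[:3,3]; P[depth<=0]=np.nan
    return P
def proj(cam,P):
    c=manip.get_calibration(cam);K=np.array(c["camera_matrix"]);T=np.array(c["pose"])
    q=T[:3,:3].T@(np.array(P)-T[:3,3]); q=K@np.array([q[0],-q[1],-q[2]]);return q[:2]/q[2]
E
python3 - <<'E'
from h import *
for cam in("top","side"):
    c=manip.get_calibration(cam);print(cam,{k:np.round(np.array(v),3).tolist() for k,v in c.items()})
    im,d=manip.grab_frame(cam);cv2.imwrite(f"pics/{cam}0.png",im[:,:,::-1]);np.save(f"{cam}0.npy",d)
    for q in("grinder","bowl","lid","lid_grip","pocket","open_mark","pulse_mark","cup","canister","carafe","candle","spoon"):
        r=manip.landmark_of(q,cam); print(q,[(np.round(a["xy"]).tolist(),round(a["conf"],2)) for a in r][:4])
print(manip.sense())
E
```

```text
top {'camera_matrix': [[473.159, 0.0, 323.548], [0.0, 473.159, 200.154], [0.0, 0.0, 1.0]], 'pose': [[-0.009, 0.978, -0.208, 319.745], [-1.0, -0.008, 0.006, 12.989], [0.004, 0.208, 0.978, 1257.474], [0.0, 0.0, 0.0, 1.0]]}
grinder [([311.0, 201.0], 0.68)]
bowl [([233.0, 218.0], 0.57)]
lid [([394.0, 288.0], 0.93)]
lid_grip [([398.0, 295.0], 0.78), ([432.0, 226.0], 0.61)]
pocket [([309.0, 192.0], 0.64), ([267.0, 146.0], 0.3)]
open_mark [([306.0, 171.0], 0.62)]
pulse_mark [([320.0, 171.0], 0.71)]
cup [([265.0, 149.0], 0.8)]
canister [([327.0, 130.0], 0.61)]
carafe [([385.0, 142.0], 0.65)]
candle [([291.0, 270.0], 0.64)]
spoon [([359.0, 276.0], 0.86)]
side {'camera_matrix': [[385.34, 0.0, 322.249], [0.0, 385.34, 199.428], [0.0, 0.0, 1.0]], 'pose': [[-0.882, 0.309, -0.356, 325.022], [-0.471, -0.561, 0.681, 532.5], [0.011, 0.768, 0.64, 592.916], [0.0, 0.0, 0.0, 1.0]]}
grinder [([317.0, 245.0], 0.75), ([395.0, 302.0], 0.72)]
bowl [([282.0, 335.0], 0.74), ([408.0, 161.0], 0.59)]
lid [([463.0, 216.0], 0.55)]
lid_grip [([409.0, 164.0], 0.7), ([470.0, 204.0], 0.62)]
pocket [([321.0, 216.0], 0.61)
[... 373 characters left out ...]
21577266e+01,
        2.22135026e-03,  8.11025847e+01]), 'dq': array([-0.07512839, -0.03456477,  0.04950535,  0.07049783,  0.02482134,
        0.00378735]), 'joint_efforts': array([ 1.99661736e-04, -6.37440562e+01,  3.84781015e+01,  7.95882606e-04,
        2.19694692e-05,  4.59206535e-05]), 'eef_pos': array([210.61443273, 480.91709188, 256.26326625]), 'eef_rot': array([[-9.16001665e-01,  4.01174460e-01, -4.40649103e-05],
       [ 4.01174460e-01,  9.16001666e-01,  3.02252746e-06],
       [ 4.15760920e-05, -1.49090764e-05, -9.99999999e-01]]), 'ft_force': array([ 0.0207873 ,  0.65642748, -0.00066096]), 'moment': array([ 0.007244  , -0.00419443,  0.04269396]), 'gripper_width': 85.55199446043343}
```

View pics/top0.png

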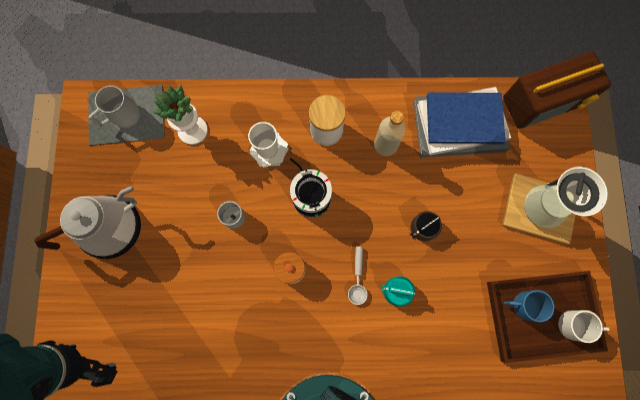

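View pics/side0.png

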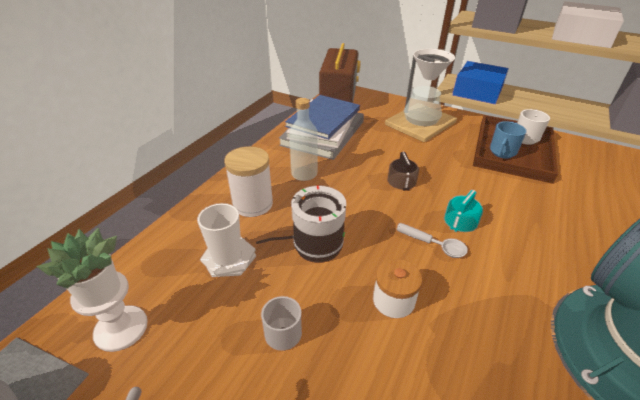

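The top view shows the grinder at (311,190), the bowl at (231,214), the smoked lid at (427,226), a turquoise look-alike lid at (399,291) and the candle at (291,268). The side view shows the same layout, with the grinder at (319,220), bowl at (282,323) and lid at (403,172). Lid candidates are (427,226), smoked/black, and (399,291), turquoise and excluded by the task. I'll check with an enlarged crop.

```bash
python3 - <<'E'
from h import *
t=cv2.imread("pics/top0.png");s=cv2.imread("pics/side0.png")
def crop(im,c,h,z): return cv2.resize(im[c[1]-h:c[1]+h,c[0]-h:c[0]+h],(z,z),interpolation=cv2.INTER_CUBIC)
cv2.imwrite("pics/crop1.png",np.vstack([np.hstack([crop(t,(311,190),25,300),crop(t,(427,226),25,300)]),np.hstack([crop(s,(319,212),30,300),crop(s,(403,172),25,300)])]))
for cam in("top","side"):
    P=cloud(cam,np.load(f"{cam}0.npy"))
    def circ(u,v,h,zl,zh,name):
        Q=P[v-h:v+h,u-h:u+h].reshape(-1,3);Q=Q[(Q[:,2]>zl)&(Q[:,2]<zh)]
        if len(Q)<5: print(cam,name,len(Q));return
        (x,y),r=cv2.minEnclosingCircle(Q[:,:2].astype(np.float32));A=np.c_[2*Q[:,:2],np.ones(len(Q))];f=np.linalg.lstsq(A,(Q[:,:2]**2).sum(1),rcond=None)[0]
        print(cam,name,len(Q),"encl",np.round([x,y,r],1),"fit",np.round([f[0],f[1],np.sqrt(f[2]+f[0]**2+f[1]**2)],1),"zmed",np.median(Q[:,2]).round(1))
    if cam=="top":
        circ(311,190,25,110,126,"collar");circ(231,214,16,56,72,"bowl rim");circ(427,226,20,38,54,"lidtop");circ(427,226,20,60,80,"grip")
    else:
        circ(319,212,35,110,126,"collar");circ(282,323,30,56,72,"bowl rim");circ(403,172,22,38,54,"lidtop");circ(403,168,22,60,80,"grip")
for q in ("pocket","open_mark","pulse_mark"):
  z={"pocket":78,"open_mark":118,"pulse_mark":118}[q]
  for cam,uv in (("top",{"pocket":(309,192),"open_mark":(306,171),"pulse_mark":(320,171)}[q]),("side",{"pocket":(321,216),"open_mark":(295,200),"pulse_mark":(302,190)}[q])): print(q,cam,at_z(cam,uv,z).round(1))
for n,a,b,z in (("grip",(432,226),(409,164),58),("bowl",(233,218),(282,335),0),("grinder",(311,201),(317,245),0)): print(n,at_z("top",a,z).round(1),at_z("side",b,z).round(1))
E
```

```text
top collar 551 encl [588.7  39.   52.7] fit [588.3  38.2  46.5] zmed 117.0
top bowl rim 112 encl [542.  248.4  32.8] fit [541.6 248.1  29.8] zmed 62.7
top lidtop 501 encl [ 510.6 -263.    38.6] fit [ 508.6 -262.3   27.7] zmed 45.4
top grip 127 encl [ 509.6 -263.1   30. ] fit [ 508.5 -262.7   17.9] zmed 69.0
side collar 841 encl [592.4  38.8  53.9] fit [590.1  39.9  46.6] zmed 117.2
side bowl rim 376 encl [544.4 248.   32. ] fit [544.1 248.7  29.8] zmed 62.5
side lidtop 352 encl [ 511.5 -262.6   37.6] fit [ 510.1 -259.7   27.9] zmed 45.7
side grip 113 encl [ 509.9 -264.1   30.5] fit [ 507.7 -262.8   19.6] zmed 69.1
pocket top [592.   42.6  78. ]
pocket side [589.   31.4  78. ]
open_mark top [636.6  48.9 118. ]
open_mark side [633.9  54.2 118. ]
pulse_mark top [636.3  14.  118. ]
pulse_mark side [637.7  21.1 118. ]
grip [ 504.6 -272.    58. ] [ 500.  -258.3   58. ]
bowl [539.9 249.4   0. ] [545.6 250.    0. ]
grinder [584.9  39.2   0. ] [593.5  39.4   0. ]
```

View pics/crop1.png

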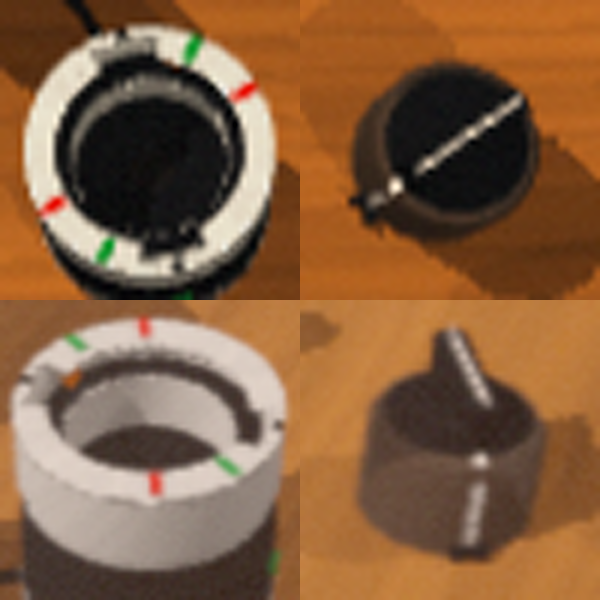

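The crop confirms the lid at (427,226): dark smoked skirt with a white pointer line along the bar grip. The green, red and black marks on the collar are clear too. Next I'll measure the angles.

```bash
python3 - <<'E'
from h import *
for cam,c,b in(("top",(588.5,38.6),(311,190,28)),("side",(591,39.3),(319,208,32))):
    im=cv2.imread(f"pics/{cam}0.png");hsv=cv2.cvtColor(im,cv2.COLOR_BGR2HSV)
    P=cloud(cam,np.load(f"{cam}0.npy"))
    u,v,h=b
    for n,m in(("green",(hsv[...,0]>45)&(hsv[...,0]<90)&(hsv[...,1]>90)),("red",((hsv[...,0]<8)|(hsv[...,0]>172))&(hsv[...,1]>120))):
        for vv,uu in np.argwhere(m[v-h:v+h,u-h:u+h])+[v-h,u-h]:
            p=at_z(cam,(uu,vv),118)[:2]-c; r=np.hypot(*p)
            if 38<r<54: print(cam,n,uu,vv,round(r,1),round(np.degrees(np.arctan2(p[1],p[0]))%180,1))
    # grip axis
    u,v,h={"top":(427,226,20),"side":(403,168,22)}[cam]
    Q=P[v-h:v+h,u-h:u+h].reshape(-1,3);Q=Q[(Q[:,2]>62)&(Q[:,2]<76)][:,:2]
    r=cv2.minAreaRect(Q.astype(np.float32)); ev=np.linalg.svd(Q-Q.mean(0))[2][0]
    print(cam,"grip",r,"pca",np.degrees(np.arctan2(ev[1],ev[0]))%180)
for n,uv,z in(("cup",(263,133),117),("canister",(327,112),131),("cork",(396,117),205),("candle",(290,262),84)): print(n,at_z("top",uv,z).round())
E
```

```text
top green 318 171 51.7 157.7
top green 319 171 52.7 155.2
top green 317 172 48.4 159.3
top green 318 172 49.3 156.6
top green 317 173 46.0 158.2
top green 318 173 47.0 155.4
top green 317 174 43.6 157.0
top green 318 174 44.6 154.0
top green 317 175 41.3 155.6
top green 303 205 42.3 155.1
top green 304 205 41.3 158.2
top green 303 206 44.6 156.4
top green 304 206 43.7 159.4
top green 302 207 47.8 154.9
top green 303 207 46.9 157.7
top green 302 208 50.1 156.1
top green 303 208 49.2 158.8
top red 326 179 47.8 124.6
top red 327 179 49.8 122.9
top red 328 179 51.9 121.4
top red 325 180 44.3 123.7
top red 326 180 46.4 122.0
top red 327 180 48.5 120.4
top red 324 181 40.8 122.7
top red 325 181 42.9 120.9
top red 326 181 45.0 119.2
top red 294 198 45.0 117.2
top red 295 198 42.8 118.7
top red 296 198 40.7 120.4
top red 293 199 48.3 118.5
top red 294 199 46.2 120.0
top red 295 199 44.1 121.6
top red 296 199 42.0 123.4
top red 292 200 51.6 119.7
top red 293 200 49.5 121.1
top red 294 200 47.5 122.6
top grip ((509.4902648925781, -263.237548828125), (13.83914566040039, 59.59192657470703), 33.9
[... 257 characters left out ...]
n 335 216 48.7 157.4
side red 317 186 51.5 121.5
side red 318 186 51.5 119.3
side red 317 187 48.2 121.7
side red 318 187 48.2 119.3
side red 317 188 45.0 121.9
side red 318 188 44.9 119.4
side red 319 216 38.0 120.4
side red 320 216 38.1 123.1
side red 319 217 40.8 120.3
side red 320 217 40.8 122.8
side red 319 218 43.5 120.2
side red 320 218 43.5 122.6
side red 319 219 46.1 120.1
side red 320 219 46.2 122.3
side red 319 220 48.8 120.0
side red 320 220 48.9 122.1
side grip ((511.9488220214844, -262.7646789550781), (14.675586700439453, 60.75264358520508), 36.060821533203125) pca 125.52847305107072
cup [738. 158. 117.]
canister [787.  -5. 131.]
cork [ 743. -167.  205.]
candle [414.  90.  84.]
```

Emit:
arm_command(
  deltas=[
    [-0.398,-0.08,0.106,0,85],
    [-0.398,-0.08,0.106,0,85],
    [-0.398,-0.08,0.106,0,85],
    [-0.398,-0.08,0.106,0,85],
    [-0.398,-0.08,0.106,0,85],
    [-0.398,-0.08,0.106,0,85],
    [-0.398,-0.08,0.106,0,85],
    [-0.398,-0.08,0.106,0,85],
    [-0.398,-0.08,0.106,0,85],
    [-0.398,-0.08,0.106,0,85],
    [-0.398,-0.08,0.106,0,85],
    [-0.398,-0.08,0.106,0,85],
    [-0.398,-0.08,0.106,0,85],
    [-0.398,-0.08,0.106,0,85],
  ],
)

```text
clock: 2.47
eef_pos: [542.3, 248.6, 150.7]
eef_rot: [[-0.916, 0.4, 0.0], [0.4, 0.916, 0.0], [0.0, 0.0, -1.0]]
ft_force: [0.6, 0.4, -1.0]
gripper_width: 85.3
```

Descend 84 mm, then close.

Emit:
arm_command(
  deltas=[
    [0,0,0.04,0,85],
    [0,0,0.07,0,85],
    [0,0,0.084,0,85],
    [0,0,0.084,0,85],
    [0,0,0.084,0,85],
    [0,0,0.084,0,50],
    [0,0,0.084,0,50],
    [0,0,0.084,0,50],
    [0,0,0.084,0,50],
    [0,0,0.084,0,50],
    [0,0,0.084,0,50],
    [0,0,0.084,0,50],
  ],
)

```text
clock: 3.47
eef_pos: [543.8, 248.4, 68.5]
eef_rot: [[-0.916, 0.401, 0.003], [0.401, 0.916, 0.001], [-0.002, 0.002, -1.0]]
ft_force: [-5.0, -0.7, 14.6]
gripper_width: 60.6
```

Emit:
arm_command(
  deltas=[
    [0,0,-0.04,0,50],
    [0,0,-0.08,0,50],
    [0,0,-0.12,0,50],
    [0,0,-0.145,0,50],
    [-0.02,-0.028,-0.145,0,50],
    [-0.045,-0.06,-0.145,0,50],
    [-0.068,-0.093,-0.145,0,50],
    [-0.09,-0.125,-0.145,0,50],
    [-0.11,-0.15,-0.145,0,50],
    [-0.122,-0.167,-0.145,0,50],
    [-0.127,-0.173,-0.145,0,50],
    [-0.127,-0.173,-0.145,0,50],
    [-0.127,-0.173,-0.145,0,50],
    [-0.127,-0.173,-0.145,0,50],
  ],
)

```text
clock: 4.63
eef_pos: [589.8, 39.7, 211.6]
eef_rot: [[-0.916, 0.4, 0.0], [0.4, 0.916, 0.0], [-0.0, 0.0, -1.0]]
ft_force: [-0.1, 0.5, -1.6]
gripper_width: 59.9
```

```bash
python3 - <<'E'
from h import *
s=manip.sense();print(s["eef_pos"],s["gripper_width"],s["ft_force"],s["joint_positions"].round(1))
ims=[]
for cam,b in(("top",(311,180,45)),("side",(319,180,60))):
    im,d=manip.grab_frame(cam);np.save(f"{cam}1.npy",d);cv2.imwrite(f"pics/{cam}1.png",im[:,:,::-1])
    u,v,h=b;ims.append(cv2.resize(im[v-h:v+h,u-h:u+h,::-1],(400,400)))
    P=cloud(cam,d);r=s["eef_pos"];Q=P.reshape(-1,3)
    for lo,hi,n in((193-3,201,"mouth z190-201"),(140,185,"wall"),(112,124,"collar")):
        m=(np.hypot(Q[:,0]-590,Q[:,1]-39)<58)&(Q[:,2]>lo)&(Q[:,2]<hi);q=Q[m]
        if len(q)>8:
            A=np.c_[2*q[:,:2],np.ones(len(q))];f=np.linalg.lstsq(A,(q[:,:2]**2).sum(1),rcond=None)[0]
            print(cam,n,len(q),f[:2].round(1),np.sqrt(f[2]+f[0]**2+f[1]**2).round(1),np.percentile(q[:,2],[5,50,95]).round(1))
cv2.imwrite("pics/c2.png",np.hstack(ims))
E
```

```text
[589.76990451  39.73383509 211.60276526] 59.89820329637697 [-0.10664987  0.49686039 -1.56811581] [-4.  22.5  1.4 68.9  0.  19.5]
side mouth z190-201 285 [590.7  42.1] 30.8 [190.8 196.  200.5]
side wall 706 [589.8  40.7] 29.8 [149.5 170.  183.5]
side collar 590 [590.3  39.5] 46.8 [112.9 117.3 119. ]
```

View pics/c2.png

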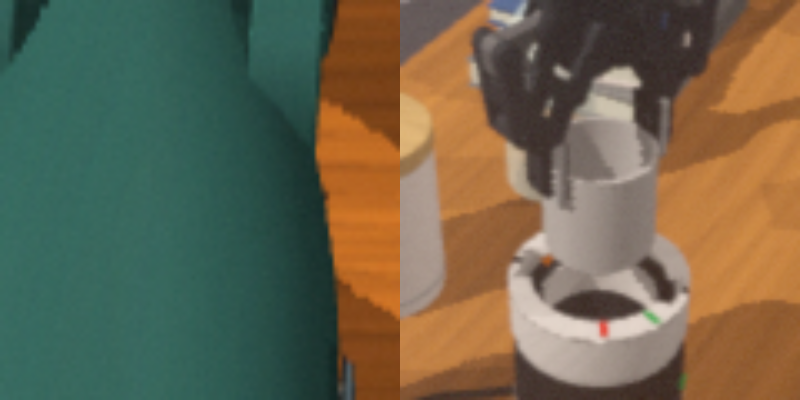

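The side view shows the bowl held upright just above the pocket, roughly centred; the arm hides the top view. I'll do a fixed-radius fit for the offset.

```bash
python3 - <<'E'
from h import *
from scipy.optimize import least_squares
P=cloud("side",np.load("side1.npy"))
o=np.array(manip.get_calibration("side")["pose"])[:2,3]
Q=P.reshape(-1,3);Q=Q[np.hypot(Q[:,0]-590,Q[:,1]-39)<58]
im=cv2.imread("pics/side1.png").reshape(-1,3)
def fit(lo,hi,R,n):
    q=Q[(Q[:,2]>lo)&(Q[:,2]<hi)]
    dv=(o-[590,39])/np.hypot(*(o-[590,39]))
    r=np.hypot(q[:,0]-590,q[:,1]-39.5); q=q[(abs(r-R)<5)&((q[:,:2]-[590,39.5])@dv>0)]
    f=least_squares(lambda c:np.hypot(q[:,0]-c[0],q[:,1]-c[1])-R,[590,39],loss="soft_l1");print(n,len(q),f.x.round(1),np.abs(f.fun).mean().round(2))
fit(148,182,31,"bowl wall");fit(148,165,31,"bowl low");fit(165,182,31,"bowl high");fit(85,112,52,"collar wall");fit(20,80,52,"body")
E
```

```text
bowl wall 504 [590.5  39.4] 0.61
bowl low 249 [590.5  39.3] 0.6
bowl high 255 [590.5  39.6] 0.6
collar wall 542 [591.4  37.5] 0.53
body 1039 [591.6  36.7] 0.8
```

Emit:
arm_command(
  deltas=[
    [-0.001,-0.001,0.015,0,50],
    [-0.001,-0.001,0.028,0,50],
    [-0.001,-0.001,0.034,0,50],
    [-0.001,-0.001,0.038,0,50],
    [-0.001,-0.001,0.042,0,50],
    [-0.001,-0.001,0.046,0,50],
    [-0.001,-0.001,0.046,0,50],
  ],
)

```text
clock: 5.32
eef_pos: [590.4, 37.4, 164.9]
eef_rot: [[-0.916, 0.401, -0.0], [0.401, 0.916, 0.0], [0.0, -0.0, -1.0]]
ft_force: [-0.3, 0.1, -2.8]
gripper_width: 60.1
```

Emit:
arm_command(
  deltas=[
    [0,0,0.005,0,50],
    [0,0,0.01,0,50],
    [0,0,0.014,0,50],
    [0,0,0.016,0,50],
    [0,0,0.018,0,50],
    [0,0,0.018,0,50],
    [0,0,0.018,0,50],
  ],
)

```text
clock: 5.9
eef_pos: [590.6, 37.2, 147.3]
eef_rot: [[-0.916, 0.401, 0.0], [0.401, 0.916, -0.0], [-0.0, -0.0, -1.0]]
ft_force: [0.2, -0.0, -1.6]
gripper_width: 59.9
```

Emit:
arm_command(
  deltas=[
    [0,0,0.001,0,50],
    [0,0,0.002,0,50],
    [0,0,0.002,0,50],
  ],
)

```text
clock: 6.15
eef_pos: [590.8, 37.1, 146.6]
eef_rot: [[-0.916, 0.401, 0.002], [0.401, 0.916, -0.0], [-0.002, 0.0, -1.0]]
ft_force: [-4.8, -1.4, 13.8]
gripper_width: 59.8
```

Floor contact is at the expected height (146.5 expected, 146.6 measured). Release and rise.

Emit:
arm_command(
  deltas=[
    [0,0,0.001,0,85],
    [0,0,0,0,85],
    [0,0,0,0,85],
    [0,0,0,0,85],
    [0,0,0,0,85],
    [0,0,-0.01,0,85],
    [0,0,-0.04,0,85],
    [0,0,-0.08,0,85],
    [0,0,-0.1,0,85],
    [0,0,-0.1,0,85],
    [0,0,-0.1,0,85],
  ],
)

```text
clock: 7.07
eef_pos: [591.1, 37.2, 246.9]
eef_rot: [[-0.916, 0.401, 0.003], [0.401, 0.916, -0.0], [-0.003, 0.001, -1.0]]
ft_force: [0.8, 1.5, -0.8]
gripper_width: 84.9
```

```bash
python3 - <<'E'
from h import *
from scipy.optimize import least_squares
im,d=manip.grab_frame("side");P=cloud("side",d)
Q=P.reshape(-1,3);Q=Q[np.hypot(Q[:,0]-590,Q[:,1]-39)<58]
print(manip.sense()["eef_pos"].round(1),manip.sense()["gripper_width"])
q=Q[(Q[:,2]>122)&(Q[:,2]<150)];print(len(q),np.percentile(q[:,2],[1,50,90,97,100]).round(1))
q=Q[(Q[:,2]>135)&(Q[:,2]<146)];print(cv2.minEnclosingCircle(q[:,:2].astype(np.float32)))
f=least_squares(lambda c:np.hypot(q[:,0]-c[0],q[:,1]-c[1])-29.7,[590,39],loss="soft_l1");print("mouth",f.x)
q=Q[(Q[:,2]>112)&(Q[:,2]<122)];print(cv2.minEnclosingCircle(q[:,:2].astype(np.float32)))
cv2.imwrite("pics/side2.png",cv2.resize(im[150:270,259:379,::-1],(400,400)))
E
```

```text
[590.5  37.2 245.6] 85.22340850671132
590 [122.3 133.9 141.7 142.6 143.7]
((591.0357666015625, 36.971492767333984), 32.64987564086914)
mouth [591.04875606  37.7464975 ]
((591.2391357421875, 39.23933029174805), 53.041717529296875)
```

View pics/side2.png

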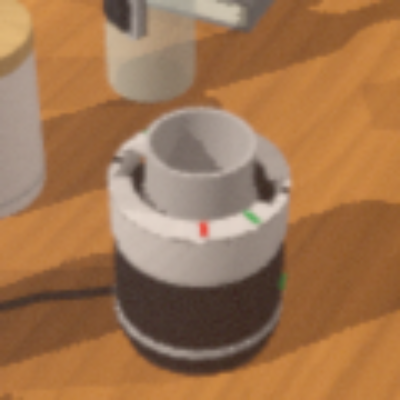

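Bowl is home: mouth at z≈142, and visibly seated in the picture. Now the lid.

Emit:
arm_command(
  deltas=[
    [-0.006,-0.039,0,0.03,50],
    [-0.012,-0.078,0,0.06,50],
    [-0.018,-0.117,0,0.09,50],
    [-0.024,-0.156,0.02,0.12,50],
    [-0.03,-0.195,0.04,0.15,50],
    [-0.036,-0.232,0.06,0.174,50],
    [-0.041,-0.268,0.08,0.174,50],
    [-0.045,-0.293,0.1,0.174,50],
    [-0.047,-0.307,0.116,0.174,50],
    [-0.047,-0.307,0.116,0.174,50],
    [-0.047,-0.307,0.116,0.174,50],
    [-0.047,-0.307,0.116,0.174,50],
  ],
)

```text
clock: 8.12
eef_pos: [510.5, -262.2, 129.5]
eef_rot: [[-0.574, 0.819, -0.0], [0.819, 0.574, 0.0], [0.001, 0.0, -1.0]]
ft_force: [0.4, 0.6, 0.8]
gripper_width: 50.1
```

```bash
python3 - <<'E'
from h import *
s=manip.sense();print(s["eef_pos"].round(1),s["gripper_width"],s["joint_positions"].round(1));R=s["eef_rot"];print(np.degrees(np.arctan2(R[1,0],R[0,0])))
im,d=manip.grab_frame("side");P=cloud("side",d)
Q=P.reshape(-1,3);Q=Q[np.hypot(Q[:,0]-510,Q[:,1]+263)<40]
q=Q[(Q[:,2]>60)&(Q[:,2]<76)]
if len(q)>5: print(len(q),cv2.minAreaRect(q[:,:2].astype(np.float32)))
ims=[im[110:230,330:490,::-1]]
im,d=manip.grab_frame("top");ims.append(im[160:280,350:510,::-1])
cv2.imwrite("pics/c3.png",np.hstack([cv2.resize(i,(400,300)) for i in ims]))
E
```

```text
[ 510.5 -262.2  129.5] 50.127010598622334 [-35.3  23.6 -10.2  56.3   0.   19.6]
125.04255928179678
113 ((512.1255493164062, -262.19378662109375), (13.963751792907715, 59.253604888916016), 35.48780822753906)
```

View pics/c3.png

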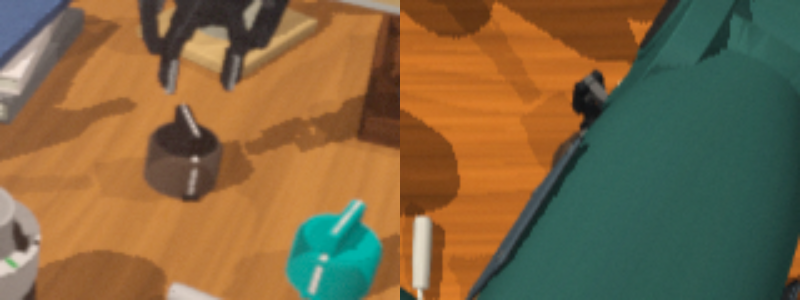

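The gripper straddles the smoked lid's bar (left half, jaws at (200,85) over the bar at (188,120)); the turquoise lid is well clear. Descend and grip.

Emit:
arm_command(
  deltas=[
    [0,0,0.03,0,50],
    [0,0,0.045,0,50],
    [0,0,0.054,0,50],
    [0,0,0.054,0,50],
    [0,0,0.054,0,5],
    [0,0,0.054,0,5],
    [0,0,0.054,0,5],
    [0,0,0.054,0,5],
    [0,0,0.054,0,5],
    [0,0,0.054,0,5],
    [0,0,0.054,0,5],
    [0,0,0.054,0,5],
  ],
)

```text
clock: 9.22
eef_pos: [511.0, -263.1, 76.5]
eef_rot: [[-0.574, 0.819, 0.002], [0.819, 0.574, -0.001], [-0.002, 0.001, -1.0]]
ft_force: [-0.5, 1.3, 5.6]
gripper_width: 12.4
```

Emit:
arm_command(
  deltas=[
    [0,0,-0.035,0,5],
    [0,0,-0.075,0,5],
    [0,0,-0.115,0,5],
    [0,0,-0.15,0,5],
    [0.01,0.012,-0.17,-0.02,5],
    [0.03,0.036,-0.17,-0.055,5],
    [0.055,0.065,-0.17,-0.09,5],
    [0.08,0.095,-0.17,-0.125,5],
    [0.105,0.125,-0.17,-0.16,5],
    [0.13,0.155,-0.17,-0.195,5],
    [0.155,0.184,-0.17,-0.23,5],
    [0.175,0.208,-0.17,-0.265,5],
    [0.19,0.226,-0.17,-0.3,5],
    [0.197,0.234,-0.17,-0.335,5],
    [0.2,0.238,-0.17,-0.365,5],
    [0.2,0.238,-0.17,-0.378,5],
    [0.2,0.238,-0.17,-0.378,5],
    [0.2,0.238,-0.17,-0.378,5],
  ],
)

```text
clock: 10.72
eef_pos: [590.5, 37.5, 245.7]
eef_rot: [[-0.974, -0.225, 0.001], [-0.225, 0.974, -0.0], [-0.0, -0.0, -1.0]]
ft_force: [-0.3, -0.6, -1.7]
gripper_width: 12.8
```

```bash
python3 - <<'E'
from h import *
from scipy.optimize import least_squares
s=manip.sense();print(s["eef_pos"].round(1),s["gripper_width"],s["ft_force"].round(1));R=s["eef_rot"];print(np.degrees(np.arctan2(R[1,0],R[0,0])))
im,d=manip.grab_frame("side");P=cloud("side",d);np.save("side3.npy",d);cv2.imwrite("pics/side3.png",im[:,:,::-1])
o=np.array(manip.get_calibration("side")["pose"])[:2,3]
Q=P.reshape(-1,3);Q=Q[np.hypot(Q[:,0]-590,Q[:,1]-38)<58]
def fit(lo,hi,Rr,n):
    q=Q[(Q[:,2]>lo)&(Q[:,2]<hi)]
    dv=(o-[590,38])/np.hypot(*(o-[590,38]))
    r=np.hypot(q[:,0]-590,q[:,1]-38); q=q[(abs(r-Rr)<5)&((q[:,:2]-[590,38])@dv>5)]
    f=least_squares(lambda c:np.hypot(q[:,0]-c[0],q[:,1]-c[1])-Rr,[590,38],loss="soft_l1");print(n,len(q),f.x.round(1),np.abs(f.fun).mean().round(2))
fit(175,208,37.5,"lid skirt");fit(85,112,52,"collar");fit(122,138,31,"bowl")
q=Q[(Q[:,2]>160)&(Q[:,2]<215)];print(np.percentile(q[:,2],[1,5]).round(1))
cv2.imwrite("pics/c4.png",cv2.resize(im[120:260,249:389,::-1],(500,500)))
E
```

```text
[590.5  37.5 245.7] 12.812464790597607 [-0.3 -0.6 -1.7]
-167.0252978514933
lid skirt 630 [592.3  38.1] 0.58
collar 535 [591.3  37.4] 0.57
bowl 200 [591.7  36.6] 0.58
[169.6 171.6]
```

View pics/c4.png

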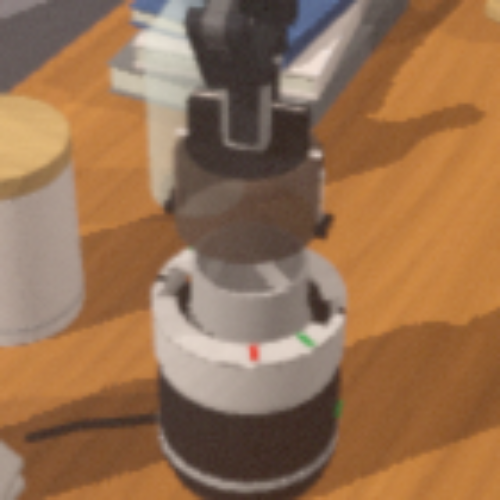

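Lid is level above the base with lugs in line with the slots. Fit says shift about (-1,-0.7) mm; lower to just above the collar.

Emit:
arm_command(
  deltas=[
    [0.001,0,0.01,0,5],
    [0.001,0,0.02,0,5],
    [0.001,0,0.03,0,5],
    [0.001,0,0.038,0,5],
    [0.001,0,0.045,0,5],
    [0.001,0,0.047,0,5],
    [0.001,0,0.047,0,5],
  ],
)

```text
clock: 11.35
eef_pos: [589.4, 37.2, 197.9]
eef_rot: [[-0.974, -0.226, -0.001], [-0.226, 0.974, 0.0], [0.001, 0.0, -1.0]]
ft_force: [0.4, 1.2, -0.6]
gripper_width: 12.6
```

Emit:
arm_command(
  deltas=[
    [0,0,0.003,0,5],
    [0,0,0.006,0,5],
    [0,0,0.009,0,5],
    [0,0,0.011,0,5],
    [0,0,0.011,0,5],
  ],
)

```text
clock: 11.77
eef_pos: [589.4, 37.3, 186.8]
eef_rot: [[-0.974, -0.226, -0.001], [-0.226, 0.974, 0.0], [0.001, 0.0, -1.0]]
ft_force: [-0.4, -0.0, -1.7]
gripper_width: 12.7
```

The rim is 7 mm below the collar top with no contact force, so the lugs are in the slots. Seat it.

Emit:
arm_command(
  deltas=[
    [0,0,0.002,0,5],
    [0,0,0.004,0,5],
    [0,0,0.006,0,5],
    [0,0,0.007,0,5],
    [0,0,0.007,0,5],
  ],
)

```text
clock: 12.18
eef_pos: [589.5, 37.4, 180.6]
eef_rot: [[-0.974, -0.226, 0.0], [-0.226, 0.974, 0.0], [-0.0, -0.0, -1.0]]
ft_force: [-2.4, 0.7, 3.8]
gripper_width: 12.7
```

Emit:
arm_command(
  deltas=[
    [0,0,0,0,5],
    [0,0,0,0.02,5],
    [0,0,0,0.04,5],
    [0,0,0,0.06,5],
    [0,0,0,0.08,5],
    [0,0,0,0.1,5],
    [0,0,0,0.12,5],
    [0,0,0,0.12,5],
  ],
)

```text
clock: 12.85
eef_pos: [590.0, 37.4, 180.6]
eef_rot: [[-0.989, 0.151, 0.001], [0.151, 0.989, 0.0], [-0.001, 0.0, -1.0]]
ft_force: [-0.2, 1.5, 3.5]
gripper_width: 12.5
```

Emit:
arm_command(
  deltas=[
    [0,0,0,0.02,5],
    [0,0,0,0.04,5],
    [0,0,0,0.06,5],
    [0,0,0,0.075,5],
    [0,0,0,0.082,5],
    [0,0,0,0.082,5],
    [0,0,0,0.082,5],
  ],
)

```text
clock: 13.43
eef_pos: [590.0, 37.5, 180.6]
eef_rot: [[-0.919, 0.393, 0.001], [0.393, 0.919, 0.0], [-0.001, 0.001, -1.0]]
ft_force: [3.3, 2.3, 4.4]
gripper_width: 12.5
```

```bash
python3 - <<'E'
from h import *
s=manip.sense();print(s["eef_pos"].round(1),s["gripper_width"],s["ft_force"].round(1),s["moment"].round(2));R=s["eef_rot"];print("yaw",np.degrees(np.arctan2(R[1,0],R[0,0])))
im,d=manip.grab_frame("side");cv2.imwrite("pics/side5.png",im[:,:,::-1]);P=cloud("side",d)
Q=P.reshape(-1,3);Q=Q[np.hypot(Q[:,0]-590,Q[:,1]-38)<36]
q=Q[(Q[:,2]>154)&(Q[:,2]<178)];print(len(q),cv2.minAreaRect(q[:,:2].astype(np.float32)))
q=Q[(Q[:,2]>140)&(Q[:,2]<154)];print(len(q),np.median(q[:,2]))
cv2.imwrite("pics/c5.png",cv2.resize(im[140:250,264:374,::-1],(600,600),interpolation=cv2.INTER_CUBIC))
E
```

```text
[590.   37.5 180.6] 12.545755661126455 [3.3 2.3 4.4] [ 0.66 -0.7   0.09]
yaw 156.84876132240146
287 ((589.9039306640625, 42.44520950317383), (53.33671569824219, 35.59418869018555), 12.96840763092041)
525 149.84364151127102
```

View pics/c5.png

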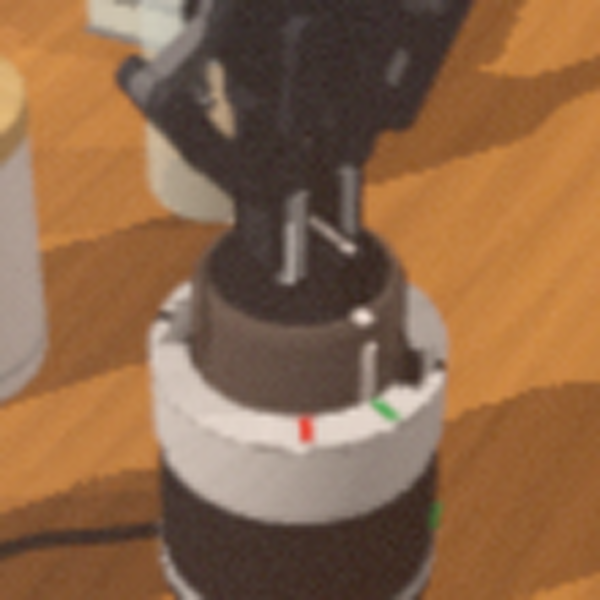

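The lid top is at z 149.8 (150 expected) and the skirt's pointer line ends at the inner end of the green mark, around (371,400). One numeric check of the pointer angle.

```bash
python3 - <<'E'
from h import *
for a in(329,333,337,341,345):
    t=np.radians(a);print(a,[((proj("side",[591.3+37.5*np.cos(t),37.8+37.5*np.sin(t),z])-[264,140])*600/110).round().tolist() for z in(120,130,145)])
im=cv2.imread("pics/c5.png")
g=im.astype(int).min(2)
for r in(350,360,370,380,390): row=g[r,340:400];print(r,340+np.average(np.arange(60),weights=np.clip(row-110,0,None)+1e-6).round(1),row.max())
E
```

```text
329 [[245.0, 276.0], [245.0, 254.0], [244.0, 221.0]]
333 [[239.0, 279.0], [238.0, 257.0], [238.0, 223.0]]
337 [[233.0, 281.0], [232.0, 260.0], [232.0, 226.0]]
341 [[227.0, 284.0], [227.0, 262.0], [226.0, 229.0]]
345 [[222.0, 288.0], [221.0, 266.0], [221.0, 232.0]]
350 369.5 149
360 367.5 139
370 367.9 136
380 368.2 128
390 390.2 188
```

```bash
python3 - <<'E'
from h import *
for a in(149,153,157,161,165,):
    t=np.radians(a);print(a,[((proj("side",[591.3+r*np.cos(t),37.8+r*np.sin(t),z])-[264,140])*600/110).round().tolist() for r,z in((37.5,120),(37.5,130),(37.5,145),(47,118))])
E
```

```text
149 [[354.0, 396.0], [355.0, 374.0], [356.0, 340.0], [369.0, 417.0]]
153 [[360.0, 393.0], [361.0, 371.0], [362.0, 337.0], [377.0, 413.0]]
157 [[367.0, 390.0], [367.0, 368.0], [368.0, 334.0], [384.0, 409.0]]
161 [[372.0, 387.0], [373.0, 365.0], [374.0, 331.0], [392.0, 405.0]]
165 [[378.0, 383.0], [378.0, 361.0], [380.0, 327.0], [398.0, 401.0]]
```

Pointer column 368 gives 157°, and the green mark at (385,410) also gives 157°. Handing in.

```bash
python3 -c "
from station import manip
print(manip.finish_job()); s=manip.sense(); print(s['clock'],s['eef_pos'],s['gripper_width'])"
```

```text
the job is handed in; nothing more can be done
None
the job is handed in; nothing more can be done
```

The grinder is assembled and handed in at about 13.5 s of the 61 s. The bowl is home in the base and released, and the lid is down in its slots. I turned the lid 36° clockwise to the green marks, and the gripper is still holding it there.

- **Bowl:** it met the pocket floor at the expected height, and its mouth stood at z ≈ 142 mm after release. The fits put it within about 2 mm of the base's axis.
- **Lid height:** the top face was at 149.8 mm, against 150 mm expected, so the lugs are below the rim.
- **Lid angle:** the tool yaw was 156.8°. The skirt's pointer line and the green mark both came out at about 157° in the side picture. I never commanded a turn past pulse.
- **Grip:** the fingers were still closed on the bar at 12.5 mm opening.

**Disagreements:**
- The two cameras differed by about 2.5 mm in absolute position, so I worked from relative fits.
- A depth fit of the grip's outline at the end was spoiled by the fingers and not used.
- The switch reading and the grip force on the lid could not be measured directly.
- I did not re-measure the other things on the table. The wrist force stayed under 15 N in every reading taken.

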